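# Re-peg the vent stay of the drying box

### The job

The vent door of the drying box is standing loose, with the long slot at the tail of its stay over the pin on the roof. Lift the stay off the pin by its ball knob, draw the door in with it, feel for the pin and lower the round hole nearest the door fully home over it, so that the stay lies flat on the roof and holds the door just ajar; then let go. Be gentle: never lean the stay hard on the pin, and leave the things around the box where they are.

Things in the scene. Friction and masses are not known exactly. Their poses are not given: they have to be found in the camera images.
- drying_box: Low bench-top drying box, grey sheet steel, 200 (x) x 270 (y) x 150 mm high, fixed. Origin: centre of its underside; z up, its open front faces -x; the flat roof is 150 mm up. A vent door (206 wide, 122 high) hangs in front on a vertical hinge at x -111, y -103 mm (its right edge seen from the robot) and swings out towards the robot. Two valve bodies stand inside.
- door (a joint): Opening of the vent door in rad: 0 = shut, growing as it swings out towards the robot. The hinge rubs (0.3 N m), so the door stays where it is left; moving it by the stay takes about 2 to 3 N along the stay. Reads 0.50 at the start, about 0.10 to 0.20 when the hole nearest the door is over the pin.
- pin_plate: Slotted steel plate on the roof, 62 x 34 x 2 mm, fixed to the box, axes parallel to the box's (slot along x). Origin: centre of its underside. An upright steel pin, 8 mm across, flat top 16 mm above the roof, is clamped in the slot anywhere within 7 mm either side of the origin along x (y = 0); where it is clamped differs each time and is not measured. It does not move.
- stay: The stay: flat steel bar 22 mm wide, 5 mm thick, 160 g, from the door's top edge over the pin to a ball knob at its tail. Origin: its pivot on the door, mid-thickness, 150 mm along the door from the door's hinge; x along the bar to the tail, z up when flat. It swivels and lifts freely at the pivot. Lying flat it rests on two rub strips, underside 4 mm above the roof, 12 mm below the pin's top.
- stay_hole (a point): Centre of the round hole nearest the door, 10 mm in diameter, at the underside of the stay, 108 mm from its pivot (axes as stay). A second such hole, not wanted, lies 22 mm nearer the tail.
- stay_slot (a point): Centre of the long slot near the tail, 25 mm long (along the bar) and 10 mm wide, at the underside of the stay, 157 mm from its pivot (axes as stay). The pin stands in it at the start.
- stay_knob (a point): Centre of the black ball knob on the stay's tail, 199 mm from its pivot: 24 mm ball on an 8 mm stem, centre 27.5 mm above the middle of the bar's thickness, 34 mm above the roof when the stay lies flat (axes as stay). Grip here, the jaws closing across the bar (along its y).
- ring: Orange ring plate, 70 mm across, 12 mm high, lying loose on the roof. Bystander. Origin: centre of its underside.
- oil: White oil dropper bottle with red spout, 38 mm across, 126 mm high. Bystander. Origin: centre of its underside.
- dish: Small steel dish of nuts, 69 mm across, 20 mm high. Bystander. Origin: centre of its underside.
- key: Black hex key, 113 mm long, lying flat. Bystander. Origin: centre of its underside.

How it is judged:
By the outcome, as a careful person would: the job done as asked, in the order asked, and still so for the second after the job is handed in, with the robot touching nothing.
It also fails if it takes over 51 s, if anything falls off the work surface, if the arm or the gripper's body presses on something with over 40 N, if the wrist force passes 120 N, or if a joint passes its speed limit or range.

### The arm

A 6-joint arm with a two-finger parallel gripper is mounted at the origin on a cart in front of the work surface, level with it; the furniture and walls round the work are solid. World frame = base frame: x ahead of the robot, y to its left, z up, the work surface at z = 0. Lengths are in m, angles in degrees, forces in N, time in s.
With the tool pointing down it reaches from about 0.275 to 0.825 m from the base axis. Payload 4.9 kg.
Tool frame: the origin (TCP) lies on the centre line of the jaws, within the pads' length; the fingertips stand ahead of it and the grasp point (between the pads) lies 3 mm ahead of it (r.tips_ahead is the z of the fingertips in the tool frame, in m); z points along the fingers, y is the line along which they close (so a half turn about z gives the same grasp; the last joint's range is limited). The gripper opens to 85 mm and grips with 20 to 120 N. Pads are 22 mm wide; open, the fingers measure 114 mm over their backs; the gripper's body (76 mm by 85 mm) begins 54 mm behind the grasp point. The pads swing forward as they close: fully open they stand 13 mm farther back than shut.
Start: joints at [65.306, 18.69, -11.035, 60.275, 0, 82.311], TCP at [0.161, 0.526, 0.253] pointing down, gripper open.
Joint ranges: [-152.03, 152.03], [-55.5, 102.48], [-74.3, 77.21], [-110.64, 120.58], [-84.22, 78.4], [-180, 180]. Speed limits (degrees/s): [147.25, 147.25, 180, 180, 180, 180].

### API

Orientations are given as a 3x3 rotation matrix whose columns are the frame's x, y, z axes.
In Python, from station import monitor, vision, order, r gives the robot as it stands.
- The arm moves only by the tool apply_moves, never from a script. Its argument "moves" is one flat list of numbers, 7 for each row, row after row: the shift along the tool's x, y, z in mm, then the turn, a rotation vector about the tool's x, y, z in units of 6 degrees (1.0 is 6 degrees), then the gripper's target within -1 to 1 (shut at 1, half-way at 0, fully open at -1). A call has 1 to 10 rows; each row shifts and turns the commanded pose from where the row before left it, along the tool's axes as they then stand; what a row does not reach is not made up. A row lasts 1/12 s, in which the tool goes at most 41.7 mm and 7.16 degrees, less where a joint would pass 70% of its speed; a pose out of reach is approached as far as the arm can. A call with a gripper value outside its range is refused whole. The fingers move at their own pace and stop on an object; "newtons" is the grip in N (left out, the last holds). Time passes only in rows, so rows that do not move let the fingers close. It gives the time, the measured TCP pose, the force, the opening and the grip force at its end, in the units of the state.
- monitor.get_state(): the state, without advancing time (a new reading comes with each control period).
- vision.get_image(name): name is "side" or "top"; returns a dict with "color" (420x560x3 uint8, red, green, blue), "intrinsics" (3x3 intrinsics, pixels), "cam_to_world" (4x4, takes a point from camera to world coordinates). Camera axes: x right, y down, z forward; pixel columns grow to the right and rows downward; lengths in m; the calibration is good to about 2 mm. A picture is of the moment at which its call begins. There is no depth.
- order.hand_in(): hands the job in; it is judged then, once.
The state is a dict: "time_s": time; "joints": joint angles; "dq": joint speeds; "joint_torque": joint torques, N m; "tcp_pos": TCP position; "tool_rot": TCP orientation; "force": force on the tool from outside, world axes, zero at the start; "wrist_torque": the same for the moment, N m; "grip_width": finger opening in m; "finger_force": force on a finger pad.
Only numpy, scipy, OpenCV 4.12 (cv2) and the standard library are available. Lean on these libraries where they do the work, as an engineer would, in place of code of your own. Each camera call takes 0.05 s, during which the arm holds its last target. There are 200 camera calls.

## Working session

There is one attempt and no reset: what is moved stays moved. The work goes in short steps, Python scripts to look and compute and a tool call to move; the robot and the scene stay as the last step left them, time stands still between calls to the robot, and variables do not carry over. Pictures are saved under pics/ and viewed, at most 10 in all, crops included, and the job is handed in when it is done.

Besides the shell and the picture viewer there is one more tool, called after "Request:" as name(argument=value, ...) on one line, values as JSON. apply_moves: Moves the arm, as the interface text tells. Its arguments: {"type":"object","properties":{"moves":{"type":"array","items":{"type":"number"}},"newtons":{"type":"number"}},"required":["moves"]}

```bash
mkdir -p pics; python3 - <<'E'
from station import monitor, vision, order, r
import cv2,numpy as np
for n in("top","side"):
    d=vision.get_image(n);cv2.imwrite(f"pics/{n}0.png",d["color"][:,:,::-1]);np.savez(f"pics/{n}0.npz",**d)
    print(n,d["intrinsics"].round(1).tolist(),d["cam_to_world"].round(4).tolist())
print(r.tips_ahead);s=monitor.get_state();print({k:np.round(v,3).tolist() for k,v in s.items()})
E
```

```text
top [[445.1, 0.0, 270.1], [0.0, 445.1, 203.4], [0.0, 0.0, 1.0]] [[0.0513, -0.9755, 0.214, 0.303], [-0.9987, -0.0498, 0.0124, -0.2608], [-0.0015, -0.2144, -0.9767, 1.1933], [0.0, 0.0, 0.0, 1.0]]
side [[500.3, 0.0, 274.0], [0.0, 500.3, 208.0], [0.0, 0.0, 1.0]] [[-0.9925, -0.0904, 0.0819, 0.4203], [-0.1214, 0.6682, -0.734, 0.5064], [0.0116, -0.7385, -0.6742, 0.7906], [0.0, 0.0, 0.0, 1.0]]
0.022
{'time_s': 0.1, 'joints': [65.306, 18.729, -11.086, 60.274, -0.002, 82.312], 'dq': [0.04, -0.134, 0.083, 0.143, -0.007, -0.044], 'joint_torque': [-0.001, -44.424, 26.304, 0.008, -0.0, -0.0], 'tcp_pos': [0.161, 0.526, 0.253], 'tool_rot': [[-0.956, 0.292, -0.001], [0.292, 0.956, -0.001], [0.0, -0.002, -1.0]], 'force': [0.004, -0.314, -0.657], 'wrist_torque': [-0.028, -0.029, -0.034], 'finger_force': 0.0, 'grip_width': 0.086}
```

View pics/top0.png

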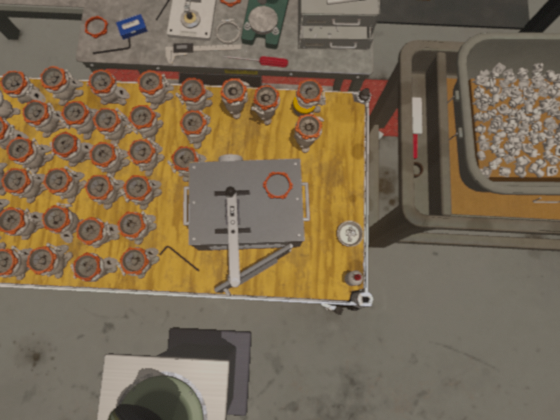

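View pics/side0.png

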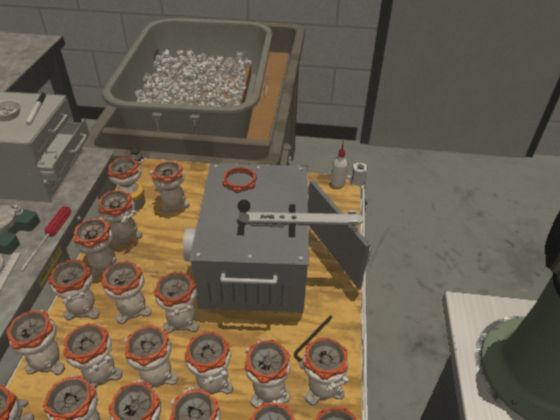

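Top view: roof spans about x 190–302, y 160–248; knob at (231,192), the stay runs down to (235,283), and the ring is at (278,185). Side view: knob at (243,206), stay to (360,219). I'll take zoomed crops next.

```bash
cat > h.py <<'E'
import numpy as np
def ray(d,uv):
    T=d["cam_to_world"];v=T[:3,:3]@np.linalg.inv(d["intrinsics"])@np.array([*uv,1.]);return T[:3,3],v/np.linalg.norm(v)
def plane(d,uv,z):
    o,v=ray(d,uv);return o+v*(z-o[2])/v[2]
def tri(a,ua,b,ub):
    A=np.zeros((3,3));B=np.zeros(3);L=[ray(a,ua),ray(b,ub)]
    for o,v in L:
        P=np.eye(3)-np.outer(v,v);A+=P;B+=P@o
    p=np.linalg.solve(A,B);return p,[np.linalg.norm((np.eye(3)-np.outer(v,v))@(p-o)) for o,v in L]
def proj(d,p):
    T=np.linalg.inv(d["cam_to_world"]);q=d["intrinsics"]@(T[:3,:3]@p+T[:3,3]);return q[:2]/q[2]
E
python3 - <<'E'
import cv2,numpy as np
from h import *
t=dict(np.load("pics/top0.npz"));s=dict(np.load("pics/side0.npz"))
for n,im,(x0,y0,x1,y1) in(("t",t,(180,150,320,300)),("s",s,(185,155,375,315))):
    g=im["color"][:,:,::-1][y0:y1,x0:x1]
    cv2.imwrite(f"pics/{n}crop.png",cv2.resize(g,None,fx=4 if n=="s" else 4,fy=4 if n=="s" else 4,interpolation=cv2.INTER_CUBIC)[:600,:800])
def blob(im,box):
    x0,y0,x1,y1=box;m=(im["color"][y0:y1,x0:x1].max(2)<40).astype(np.uint8)
    n,l,st,c=cv2.connectedComponentsWithStats(m)
    for i in range(1,n):
        if st[i,4]>15:print(st[i]+[x0,y0,0,0,0],c[i]+[x0,y0])
blob(t,(215,175,250,210));print();blob(s,(230,195,260,230))
p,e=tri(t,(231,191.5),s,(243.5,206));print(p,e)
for c in((190,160),(301,160),(302,245),(190,250)):print(plane(t,c,.15))
E
```

```text
[ 0.54918606 -0.1549848   0.1811844 ] [np.float64(0.0005813064408094108), np.float64(0.0005813064408095348)]
[ 0.63042728 -0.04568299  0.15      ]
[ 0.6442651  -0.31759768  0.15      ]
[ 0.4353986  -0.32756598  0.15      ]
[ 0.41019975 -0.06553666  0.15      ]
```

View pics/tcrop.png

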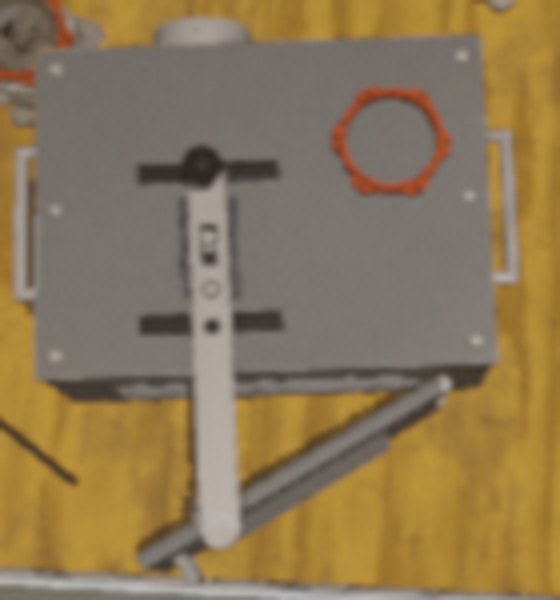

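View pics/scrop.png

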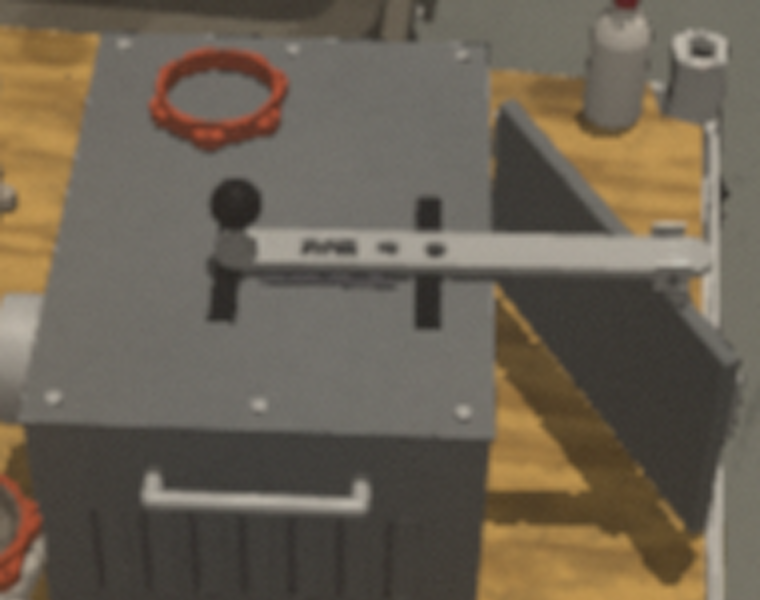

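```bash
cat >> h.py <<'E'
t=dict(np.load("pics/top0.npz"));s=dict(np.load("pics/side0.npz"))
tc=lambda x,y:(180+(x+.5)/4-.5,150+(y+.5)/4-.5)
sc=lambda x,y:(185+(x+.5)/4-.5,155+(y+.5)/4-.5)
E
python3 - <<'E'
import cv2
from h import *
np.set_printoptions(precision=4,suppress=True)
# knob/hole/pivot/pin
kn,e=tri(t,tc(202,165),s,sc(236,204));print("knob tri",kn,e)
K=plane(t,tc(202,165),.184);K2=plane(s,sc(236,204),.184)
T=.159
h1=plane(t,tc(212,325.5),T);h2=plane(t,tc(211,289),T);s1=plane(s,sc(435,249),T);s2=plane(s,sc(387,248),T)
print("K",K,K2,"h1",h1,s1,"h2",h2,s2)
print("pin top",plane(t,tc(209,241),.166))
cs=[plane(t,tc(*c),.15) for c in((37,50),(480,37),(497,362),(37,380))]
print(np.array(cs));sc_=[plane(s,sc(*c),.15) for c in((100,35),(490,42),(490,437),(22,425))];print(np.array(sc_))
c0=t["color"]
# column profile along slot
print(c0[200:238,229:236].mean(2).round().astype(int))
E
```

```text
knob tri [ 0.5492 -0.1531  0.184 ] [np.float64(8.551733920445833e-05), np.float64(8.551733920460326e-05)]
K [ 0.5493 -0.1531  0.184 ] [ 0.5491 -0.1531  0.184 ] h1 [ 0.4589 -0.1632  0.159 ] [ 0.4588 -0.1621  0.159 ] h2 [ 0.4805 -0.1611  0.159 ] [ 0.4807 -0.1598  0.159 ]
pin top [ 0.5079 -0.1586  0.166 ]
[[ 0.6249 -0.0434  0.15  ]
 [ 0.647  -0.3141  0.15  ]
 [ 0.4471 -0.3316  0.15  ]
 [ 0.4227 -0.0618  0.15  ]]
[[ 0.649  -0.311   0.15  ]
 [ 0.4454 -0.333   0.15  ]
 [ 0.4254 -0.0593  0.15  ]
 [ 0.6231 -0.0399  0.15  ]]
[[159 159 159 159 159 157 149]
 [159 159 159 159 158 157 150]
 [160 159 159 159 159 158 152]
 [160 159 160 159 159 160 156]
 [158 158 157 157 158 160 157]
 [153 144 141 141 145 153 156]
 [144 117  98  94 106 134 153]
 [141 115 106 102 102 129 152]
 [147 136 146 145 134 137 153]
 [146 138 152 155 141 138 153]
 [145 128 138 140 126 139 154]
 [144 123 123 129 130 147 157]
 [143 120 123 128 122 141 156]
 [142 107  88  85  94 131 154]
 [144 107  70  58  81 126 152]
 [147 120  89  77  94 128 151]
 [152 142 127 122 130 145 154]
 [158 158 157 156 158 159 160]
 [158 162 162 163 163 163 161]
 [158 159 156 154 155 159 160]
 [157 152 141 136 139 146 156]
 [154 144 138 149 146 139 150]
 [151 142 141 154 150 138 149]
 [154 148 137 138 134 139 154]
 [157 157 146 138 139 151 161]
 [158 161 160 159 159 163 163]
 [159 162 164 165 165 165 163]
 [160 162 163 165 164 165 165]
 [159 162 161 160 158 161 165]
 [158 159 150 137 132 145 160]
 [156 149 121  90  86 116 149]
 [155 143  99  62  62  96 139]
 [156 145 111  81  80 111 145]
 [158 158 143 125 122 141 159]
 [160 163 162 159 160 163 166]
 [162 165 165 167 166 167 167]
 [160 164 165 166 166 167 166]
 [161 164 165 166 167 167 167]]
```

```bash
cat >> h.py <<'E'
from scipy.optimize import brentq
C=np.array([.5355,-.187]);a=np.radians(5.0);R=np.array([[np.cos(a),-np.sin(a)],[np.sin(a),np.cos(a)]])
piv=lambda q:C+R@np.array([-.111-.15*np.sin(q),-.103+.15*np.cos(q)])
P=plane(t,(231.9,209.1),.166)[:2]
def goal(P,L=.108):
    q=brentq(lambda q:np.linalg.norm(piv(q)-P)-L,0.,.6);u=(P-piv(q))/np.linalg.norm(P-piv(q));return q,u,piv(q)+.199*u
E
python3 - <<'E'
from h import *
np.set_printoptions(precision=4,suppress=True)
K=np.array([.5492,-.1531]);h=np.array([.4588,-.1627]);u=(K-h)/np.linalg.norm(K-h)
print("pivot img",K-.199*u,plane(t,tc(221,527),.159),"piv(.5)",piv(.5),"yaw",np.degrees(np.arctan2(u[1],u[0])))
print("P",P,"dist",np.linalg.norm(P-(K-.199*u)),"box",R.T@(P-C))
for d in(-.004,0,.004):
    q,v,k=goal(P+R[:,0]*d);print(d,q,np.degrees(np.arctan2(v[1],v[0])),k,k-K)
E
```

```text
pivot img [ 0.3513 -0.1741] [ 0.3428 -0.1764  0.159 ] piv(.5) [ 0.3508 -0.1744] yaw 6.061788788728636
P [ 0.5098 -0.1585] dist 0.15921357662986463 box [-0.0232  0.0306]
-0.004 0.1550957763146215 -2.7561561096900915 [ 0.5967 -0.1632] [ 0.0475 -0.0101]
0 0.12761616869817669 -3.067190261761142 [ 0.6006 -0.1634] [ 0.0514 -0.0103]
0.004 0.1003248168004368 -3.31671181578564 [ 0.6046 -0.1634] [ 0.0554 -0.0103]
```

Request:
apply_moves(moves=[-28, -27, 0, 0, 0, 0, -1, -28, -27, 0, 0, 0, 0, -1, -28, -27, 0, 0, 0, 0, -1, -28, -27, 0, 0, 0, 0, -1, -28, -27, 0, 0, 0, 0, -1, -28, -27, 0, 0, 0, 0, -1, -28, -27, 0, 0, 0, 0, -1, -28, -27, 0, 0, 0, 0, -1, -28, -27, 0, 0, 0, 0, -1, -28, -27, 0, 0, 0, 0, -1], newtons=40)

```text
time_s: 0.93
tcp_pos: [0.3498, 0.1841, 0.2532]
tool_rot: [[-0.956, 0.292, -0.0], [0.292, 0.956, 0.0], [0.0, -0.0, -1.0]]
force: [1.7, 0.3, -0.1]
grip_width: 0.0855
finger_force: 0.0
```

Request:
apply_moves(moves=[-28, -27, 0, 0, 0, 0, -1, -28, -27, 0, 0, 0, 0, -1, -28, -27, 0, 0, 0, 0, -1, -28, -27, 0, 0, 0, 0, -1, -28, -27, 0, 0, 0, 0, -1, -28, -27, 0, 0, 0, 0, -1, 0, 0, 0, 0, 0, -1, -1, 0, 0, 0, 0, 0, -1, -1, 0, 0, 0, 0, 0, -1, -1, 0, 0, 0, 0, 0, -0.84, -1])

```text
time_s: 1.77
tcp_pos: [0.4626, -0.0186, 0.2528]
tool_rot: [[-0.994, -0.109, -0.001], [-0.109, 0.994, 0.0], [0.001, 0.0, -1.0]]
force: [-0.8, 0.1, 0.2]
grip_width: 0.0851
finger_force: 0.0
```

Request:
apply_moves(moves=[-18, -36, 0, 0, 0, 0, -0.4, -18, -36, 0, 0, 0, 0, -0.4, -18, -36, 0, 0, 0, 0, -0.4, -17.5, -35, 0, 0, 0, 0, -0.4, 0, 0, 20, 0, 0, 0, -0.4, 0, 0, 10, 0, 0, 0, -0.4, 0, 0, 0, 0, 0, 0, -0.4, 0, 0, 0, 0, 0, 0, -0.4])

```text
time_s: 2.43
tcp_pos: [0.5475, -0.1516, 0.2222]
tool_rot: [[-0.994, -0.106, -0.003], [-0.106, 0.994, 0.002], [0.003, 0.002, -1.0]]
force: [0.3, -0.5, -0.5]
grip_width: 0.0598
finger_force: 0.0
```

```bash
python3 - <<'E'
from station import monitor, vision
import cv2,numpy as np
s=monitor.get_state();print({k:np.round(v,4).tolist() for k,v in s.items()if k in("tcp_pos","tool_rot","force","grip_width")})
for n,(x0,y0,x1,y1) in(("side",(185,120,385,270)),):
    d=vision.get_image(n);cv2.imwrite("pics/a.png",cv2.resize(d["color"][y0:y1,x0:x1,::-1],None,fx=4,fy=4,interpolation=2))
E
```

```text
{'tcp_pos': [0.5475, -0.1516, 0.2222], 'tool_rot': [[-0.9944, -0.1059, -0.0034], [-0.1059, 0.9944, 0.0016], [0.0032, 0.002, -1.0]], 'force': [0.3397, -0.5022, -0.4961], 'grip_width': 0.0598}
```

View pics/a.png

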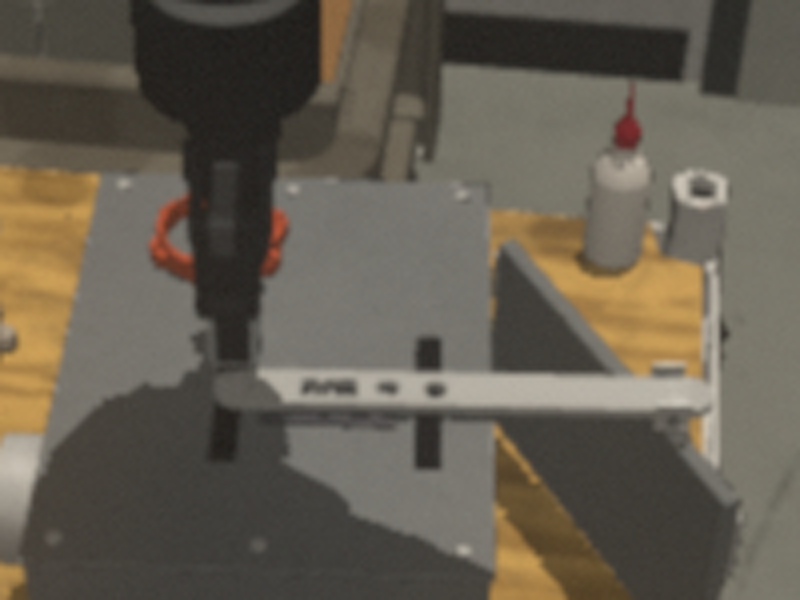

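The fingers stand in line with the knob, above and around it. I'll descend and close.

Request:
apply_moves(moves=[-1.5, -1.5, 12, 0, 0, 0, -0.4, 0, 0, 12, 0, 0, 0, -0.4, 0, 0, 10.5, 0, 0, 0, -0.4, 0, 0, 0, 0, 0, 0, -0.2, 0, 0, 0, 0, 0, 0, 0.1, 0, 0, 0, 0, 0, 0, 0.3, 0, 0, 0, 0, 0, 0, 0.5, 0, 0, 0, 0, 0, 0, 0.8, 0, 0, 0, 0, 0, 0, 0.8, 0, 0, 0, 0, 0, 0, 0.8])

```text
time_s: 3.32
tcp_pos: [0.5511, -0.1537, 0.19]
tool_rot: [[-0.994, -0.106, 0.002], [-0.106, 0.994, 0.001], [-0.002, 0.001, -1.0]]
force: [-1.9, 2.9, 7.2]
grip_width: 0.0215
finger_force: 38.9
```

Request:
apply_moves(moves=[0, 0, 0, 0, 0, 0, 0.8, 0, 0, 0, 0, 0, 0, 0.8])

```text
time_s: 3.48
tcp_pos: [0.5511, -0.1537, 0.1899]
tool_rot: [[-0.994, -0.106, 0.002], [-0.106, 0.994, 0.001], [-0.002, 0.001, -1.0]]
force: [-1.6, 2.7, 6.5]
grip_width: 0.0216
finger_force: 38.9
```

Request:
apply_moves(moves=[0, 0, 0, 0, 0, 0, 0.2, 0, 0, 0, 0, 0, 0, 0.2, 0, 0, 0, 0, 0, 0, 0.2])

```text
time_s: 3.73
tcp_pos: [0.5508, -0.1545, 0.1888]
tool_rot: [[-0.994, -0.105, 0.0], [-0.105, 0.994, -0.001], [-0.0, -0.001, -1.0]]
force: [0.4, -0.5, -0.1]
grip_width: 0.0338
finger_force: 0.0
```

```bash
python3 - <<'E'
from station import monitor, vision
import cv2,numpy as np
d=vision.get_image("side");cv2.imwrite("pics/b.png",cv2.resize(d["color"][170:240,210:310,::-1],None,fx=8,fy=8,interpolation=2))
E
```

```text
(no output)
```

View pics/b.png

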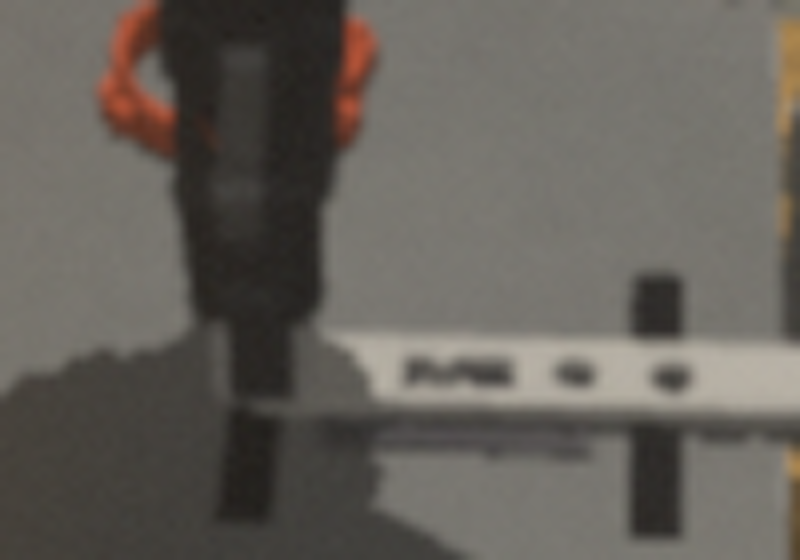

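The pads straddle the knob squarely, and the view shows no contact with the bar. The push came from the pads swinging forward as they closed. I'll regrip a touch lower, then relieve the load.

Request:
apply_moves(moves=[1, 0, 1.5, 0, 0, 0, 0.2, 0, 0, 0, 0, 0, 0, 0.4, 0, 0, 0, 0, 0, 0, 0.8, 0, 0, 0, 0, 0, 0, 0.8, 0, 0, 0, 0, 0, 0, 0.8, 0, 0, 0, 0, 0, 0, 0.8])

```text
time_s: 4.28
tcp_pos: [0.5494, -0.1538, 0.1871]
tool_rot: [[-0.994, -0.105, -0.001], [-0.105, 0.994, 0.001], [0.001, 0.001, -1.0]]
force: [-2.3, 2.7, 1.2]
grip_width: 0.0215
finger_force: 39.0
```

Request:
apply_moves(moves=[0, 0, -2, 0, 0, 0, 0.8, 0, 0, 0, 0, 0, 0, 0.8, 0, 0, 0, 0, 0, 0, 0.8])

```text
time_s: 4.53
tcp_pos: [0.5491, -0.1539, 0.189]
tool_rot: [[-0.994, -0.105, -0.001], [-0.105, 0.994, 0.001], [0.001, 0.001, -1.0]]
force: [-2.1, 2.5, -0.7]
grip_width: 0.0213
finger_force: 39.3
```

Request:
apply_moves(moves=[0.5, 0.5, -4, 0, -0.25, 0, 0.8, 0.5, 0, -4, 0, -0.2, 0, 0.8, 0.5, 0, -4, 0, -0.2, 0, 0.8, 0.5, 0, -4, 0, -0.2, 0, 0.8, 0.5, 0, -4, 0, -0.2, 0, 0.8, 0.5, 0, -4, 0, -0.2, 0, 0.8, 0.5, 0, -4, 0, -0.2, 0, 0.8, 0.5, 0, -4, 0, -0.2, 0, 0.8, 0, 0, 0, 0, 0, 0, 0.8, 0, 0, 0, 0, 0, 0, 0.8])

```text
time_s: 5.37
tcp_pos: [0.5432, -0.1547, 0.2214]
tool_rot: [[-0.979, -0.105, 0.172], [-0.103, 0.995, 0.017], [-0.173, -0.001, -0.985]]
force: [-2.4, 0.4, -1.5]
grip_width: 0.0212
finger_force: 39.3
```

```bash
python3 - <<'E'
from station import monitor, vision
import cv2,numpy as np
d=vision.get_image("side");cv2.imwrite("pics/c.png",cv2.resize(d["color"][160:260,200:380,::-1],None,fx=4.4,fy=4.4,interpolation=2))
E
```

```text
(no output)
```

View pics/c.png

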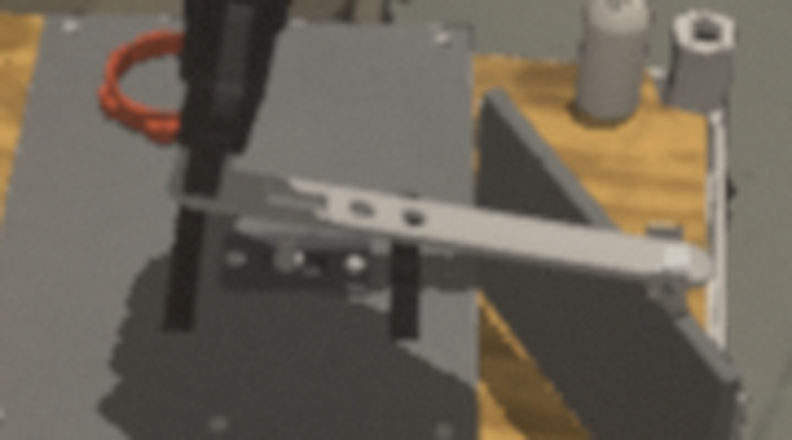

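```bash
python3 - <<'E'
from h import *
from scipy.spatial.transform import Rotation as Ro
from station import monitor, vision
np.set_printoptions(precision=3,suppress=True)
print("pin proj in side crop",[(proj(s,np.array([*P,z]))-[200,160])*4.4 for z in(.166,.152)],"side estimate",plane(s,(200+290/4.4,160+250/4.4),.166))
st=monitor.get_state();p=np.array(st["tcp_pos"]);Rt=np.array(st["tool_rot"])
q1,v,k=goal(P);y1=np.arctan2(v[1],v[0]);y0=np.radians(6.06)
u=lambda y:np.array([np.cos(y),np.sin(y)])
d=p[:2]-piv(.5);print("rho",np.linalg.norm(d),np.degrees(np.arctan2(d[1],d[0])));rho=d@u(y0)
N=10
for i in range(N):
    f,g=i/N,(i+1)/N
    A=piv(.5+(q1-.5)*f)+rho*u(y0+(y1-y0)*f);B=piv(.5+(q1-.5)*g)+rho*u(y0+(y1-y0)*g)
    Rc=Ro.from_euler('z',(y1-y0)*f).as_matrix()@Rt
    print(Rc.T@np.array([*(B-A),0])*1e3, Rc.T@[0,0,np.degrees(y1-y0)/N/6])
print("final",piv(q1)+rho*u(y1))
E
```

```text
pin proj in side crop [array([288.744, 232.709]), array([288.733, 257.07 ])] side estimate [ 0.508 -0.148  0.166]
rho 0.19354780378111738 5.855652929737659
[-4.899 -0.586  0.858] [0.026 0.    0.15 ]
[-4.95  -0.693  0.867] [0.026 0.    0.15 ]
[-4.999 -0.801  0.876] [0.026 0.    0.15 ]
[-5.046 -0.91   0.884] [0.026 0.    0.15 ]
[-5.09  -1.02   0.892] [0.026 0.    0.15 ]
[-5.133 -1.131  0.899] [0.026 0.    0.15 ]
[-5.172 -1.243  0.906] [0.026 0.    0.15 ]
[-5.21  -1.356  0.913] [0.026 0.    0.15 ]
[-5.245 -1.47   0.919] [0.026 0.    0.15 ]
[-5.277 -1.584  0.925] [0.026 0.    0.15 ]
final [ 0.595 -0.163]
```

Request:
apply_moves(moves=[-4.9, -0.6, 0.9, 0.026, 0, 0.15, 0.8, -4.9, -0.7, 0.9, 0.026, 0, 0.15, 0.8, -5, -0.8, 0.9, 0.026, 0, 0.15, 0.8, -5, -0.9, 0.9, 0.026, 0, 0.15, 0.8, -5.1, -1, 0.9, 0.026, 0, 0.15, 0.8, -5.1, -1.1, 0.9, 0.026, 0, 0.15, 0.8, -5.2, -1.2, 0.9, 0.026, 0, 0.15, 0.8, -5.2, -1.4, 0.9, 0.026, 0, 0.15, 0.8, -5.2, -1.5, 0.9, 0.026, 0, 0.15, 0.8, -5.3, -1.6, 0.9, 0.026, 0, 0.15, 0.8])

```text
time_s: 6.25
tcp_pos: [0.5956, -0.1637, 0.2207]
tool_rot: [[-0.984, 0.056, 0.172], [0.055, 0.998, -0.009], [-0.172, 0.0, -0.985]]
force: [-2.1, 0.2, -2.5]
grip_width: 0.0217
finger_force: 39.3
```

Request:
apply_moves(moves=[0, 0, 0, 0, 0, 0, 0.8, 0, 0, 0, 0, 0, 0, 0.8, 0, 0, 0, 0, 0, 0, 0.8])

```text
time_s: 6.5
tcp_pos: [0.5964, -0.1638, 0.2216]
tool_rot: [[-0.983, 0.054, 0.175], [0.053, 0.999, -0.009], [-0.175, 0.0, -0.985]]
force: [1.1, 0.3, -1.1]
grip_width: 0.0213
finger_force: 39.3
```

```bash
python3 - <<'E'
from station import monitor, vision
import cv2,numpy as np
o=[]
for n,(x0,y0,x1,y1) in(("side",(200,170,350,250)),("top",(190,170,340,250))):
    d=vision.get_image(n);np.savez(f"pics/{n}1.npz",**d);o.append(cv2.resize(d["color"][y0:y1,x0:x1,::-1],None,fx=3.75,fy=3.75,interpolation=2))
cv2.imwrite("pics/d.png",np.vstack(o))
E
```

```text
(no output)
```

View pics/d.png

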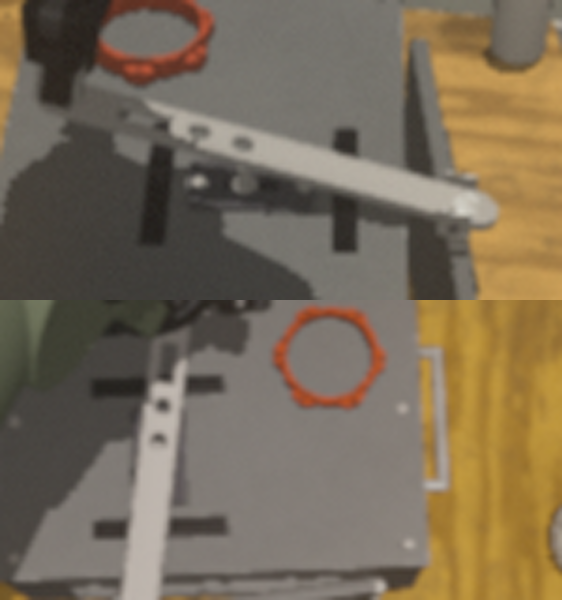

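```bash
python3 - <<'E'
from h import *
np.set_printoptions(precision=4,suppress=True)
q1,v,k=goal(P);print(q1,v,piv(q1))
A=dict(np.load("pics/top1.npz"));B=dict(np.load("pics/side1.npz"))
f=lambda x0,y0,x,y:(x0-.5+(x+.5)/3.75,y0-.5+(y+.5)/3.75)
for a,b in(((158,439-300),(243,143)),((162.5,405-300),(200,131))):
    p,e=tri(A,f(190,170,*a),B,f(200,170,*b));d=p[:2]-piv(q1);print(p,e,d@v,d@[-v[1],v[0]])
print("pin base side",plane(B,f(200,170,243.5,185),.152),P)
for im,(x,y) in((A,f(190,170,158,139)),(B,f(200,170,243,143))):
    x,y=int(round(x)),int(round(y));print(im["color"][y-4:y+5,x-6:x+7].mean(2).round().astype(int))
E
```

```text
0.12761616869817669 [ 0.9986 -0.0535] [ 0.4019 -0.1527]
[ 0.5125 -0.159   0.1781] [np.float64(0.0005004556900239213), np.float64(0.0005004556900240605)] 0.1107596235635704 -0.0003363302063269646
[ 0.5336 -0.1607  0.1818] [np.float64(0.0003459354924319846), np.float64(0.0003459354924321801)] 0.1319236969002173 -0.0008764178719604921
pin base side [ 0.5115 -0.1568  0.152 ] [ 0.5098 -0.1585]
[[ 89 117 155 176 180 180 182 182 183 183 178 154 110]
 [ 93 127 161 176 178 176 175 178 182 182 174 146 108]
 [ 95 135 166 174 166 149 142 156 175 181 171 139 105]
 [100 144 172 169 142 105  90 116 156 177 167 132 102]
 [105 147 173 165 136 115 106 110 147 176 165 129 102]
 [111 150 173 168 155 154 150 143 157 175 162 122 101]
 [111 150 175 176 169 168 167 166 171 177 160 117 102]
 [112 151 175 180 178 178 178 179 181 180 157 111  97]
 [118 155 176 180 181 181 181 182 182 178 154 107  95]]
[[172 170 170 168 168 164 161 154 148 142 135 130 123]
 [171 172 172 170 167 162 162 161 164 163 160 152 146]
 [171 171 170 166 151 138 137 140 153 165 168 168 168]
 [169 170 169 157 130 108 103 109 127 151 167 170 170]
 [168 170 168 154 127 109 106 105 108 138 167 171 170]
 [165 166 167 162 148 132 123 116 120 146 168 171 171]
 [143 151 160 164 161 153 145 145 149 160 170 171 171]
 [108 118 131 142 149 156 160 163 165 167 170 167 170]
 [ 90  93  96 104 118 129 138 143 151 162 165 167 167]]
```

Side view: the near-door hole (243,143) sits just over the pin (243,183), and the door is almost shut. The hole is about 2–4 mm too far from the robot, so I'll ease back and start lowering.

Request:
apply_moves(moves=[1.2, 0, -0.2, 0, 0, 0, 0.8, 1.2, 0, -0.2, 0, 0, 0, 0.8, -0.4, 0, 2.5, 0, 0.12, 0, 0.8, -0.4, 0, 2.5, 0, 0.12, 0, 0.8, -0.4, 0, 2.5, 0, 0.12, 0, 0.8, 0, 0, 0, 0, 0, 0, 0.8, 0, 0, 0, 0, 0, 0, 0.8])

```text
time_s: 7.18
tcp_pos: [0.5949, -0.1635, 0.2128]
tool_rot: [[-0.99, 0.054, 0.133], [0.053, 0.999, -0.007], [-0.133, 0.0, -0.991]]
force: [0.5, -0.4, -1.7]
grip_width: 0.022
finger_force: 39.3
```

Request:
apply_moves(moves=[-0.2, 0, 1.5, 0, 0.07, 0, 0.8, -0.2, 0, 1.5, 0, 0.07, 0, 0.8, 0, 0, 0, 0, 0, 0, 0.8])

```text
time_s: 7.43
tcp_pos: [0.5956, -0.1636, 0.2101]
tool_rot: [[-0.991, 0.054, 0.119], [0.054, 0.999, -0.006], [-0.119, 0.0, -0.993]]
force: [-0.0, 0.2, -0.8]
grip_width: 0.0213
finger_force: 39.3
```

Request:
apply_moves(moves=[-0.15, 0, 1, 0, 0.05, 0, 0.8, -0.15, 0, 1, 0, 0.05, 0, 0.8, 0, 0, 0, 0, 0, 0, 0.8, 0, 0, 0, 0, 0, 0, 0.8])

```text
time_s: 7.77
tcp_pos: [0.5961, -0.1636, 0.2085]
tool_rot: [[-0.993, 0.054, 0.109], [0.054, 0.999, -0.006], [-0.109, 0.0, -0.994]]
force: [-1.1, 0.2, 0.0]
grip_width: 0.0218
finger_force: 39.3
```

Request:
apply_moves(moves=[-0.15, 0, 1, 0, 0.05, 0, 0.8, 0, 0, 0, 0, 0, 0, 0.8, 0, 0, 0, 0, 0, 0, 0.8])

```text
time_s: 8.02
tcp_pos: [0.5963, -0.1636, 0.2077]
tool_rot: [[-0.993, 0.054, 0.104], [0.054, 0.999, -0.005], [-0.104, 0.0, -0.995]]
force: [-3.0, 0.0, 1.1]
grip_width: 0.0217
finger_force: 39.5
```

```bash
python3 - <<'E'
from station import vision
import cv2,numpy as np
o=[]
for n,(x0,y0,x1,y1) in(("side",(235,185,295,230)),("top",(205,190,265,235))):
    d=vision.get_image(n);np.savez(f"pics/{n}2.npz",**d);o.append(cv2.resize(d["color"][y0:y1,x0:x1,::-1],None,fx=6.6,fy=6.6,interpolation=2))
cv2.imwrite("pics/e.png",np.hstack(o))
E
```

```text
(no output)
```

View pics/e.png

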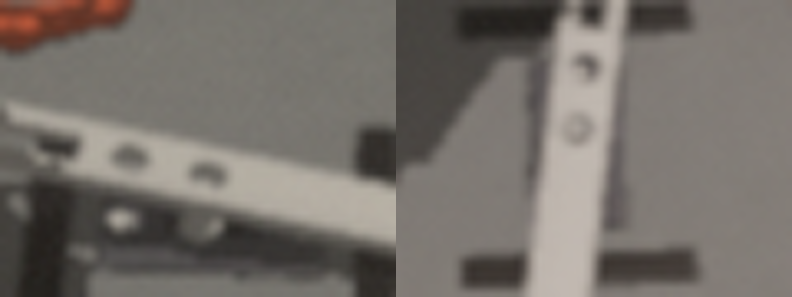

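The pin's bright top shows inside the near-door hole in the top view at (577,127) of the crop. I'll check how well it is centred.

```bash
python3 - <<'E'
from h import *
A=dict(np.load("pics/top2.npz"));B=dict(np.load("pics/side2.npz"))
for im,(x,y) in((A,(232,209)),(B,(266,211))):
    print(im["color"][y-5:y+6,x-6:x+7].mean(2).round().astype(int))
np.set_printoptions(precision=4,suppress=True)
print("pin top proj",proj(A,np.array([*P,.166])),proj(B,np.array([*P,.166])))
f=lambda x0,y0,x,y:(x0-.5+(x+.5)/6.6,y0-.5+(y+.5)/6.6)
print(tri(A,f(205,190,181,127),B,f(235,185,208,175)))
E
```

```text
[[ 84 104 146 175 179 180 181 182 182 183 180 162 124]
 [ 86 109 149 175 179 180 181 182 182 182 179 160 121]
 [ 90 113 152 175 178 175 175 176 181 183 180 158 116]
 [ 92 118 155 174 172 162 156 157 170 180 178 154 112]
 [ 93 119 155 170 165 157 154 146 155 175 173 147 111]
 [ 95 127 160 169 159 157 159 148 149 169 171 144 111]
 [ 96 133 165 171 159 150 147 141 157 173 170 141 110]
 [ 95 139 173 178 168 154 145 153 170 178 166 130 101]
 [ 97 142 175 180 179 175 173 177 181 181 162 121  98]
 [102 145 176 180 181 182 183 184 183 180 161 120  97]
 [106 147 174 180 182 183 183 183 183 181 161 117  97]]
[[160 155 151 149 143 136 130 124 120 119 117 117 116]
 [170 170 170 168 166 158 153 147 142 137 133 125 122]
 [171 172 171 172 168 167 164 166 165 162 157 150 147]
 [170 172 171 167 153 145 143 149 158 167 169 168 169]
 [171 172 170 154 124 108 107 116 132 155 170 173 172]
 [171 171 167 147 117 109 106 103 111 144 167 173 172]
 [167 169 169 159 144 142 136 119 122 148 169 172 172]
 [160 164 166 166 164 165 160 147 150 164 171 172 172]
 [132 142 146 152 157 162 165 163 166 168 169 171 170]
 [ 93 100 108 118 129 135 142 145 152 158 162 166 168]
 [ 70  75  82  91  96  98 103 108 118 128 135 143 149]]
pin top proj [231.9 209.1] [265.6236 212.8885]
(array([ 0.5093, -0.1591,  0.1701]), [np.float64(0.0003202008634826993), np.float64(0.0003202008634826391)])
```

Request:
apply_moves(moves=[0, 0, -1.2, 0, 0, 0, 0.8, -1, 1.2, 0, 0, 0, 0, 0.8, 0, 0, 0, 0, 0, 0, 0.8, 0, 0, 1, 0, 0, 0, 0.8, 0, 0, 0, 0, 0, 0, 0.8, 0, 0, 0, 0, 0, 0, 0.8])

```text
time_s: 8.62
tcp_pos: [0.5975, -0.1624, 0.2076]
tool_rot: [[-0.993, 0.054, 0.104], [0.054, 0.999, -0.005], [-0.104, 0.001, -0.995]]
force: [-2.3, 0.7, -1.0]
grip_width: 0.0219
finger_force: 39.3
```

Request:
apply_moves(moves=[-0.1, 0, 1, 0, 0.05, 0, 0.8, 0, 0, 0, 0, 0, 0, 0.8, 0, 0, 0, 0, 0, 0, 0.8])

```text
time_s: 8.87
tcp_pos: [0.5979, -0.1624, 0.2068]
tool_rot: [[-0.994, 0.054, 0.099], [0.054, 0.999, -0.005], [-0.099, 0.001, -0.995]]
force: [-1.7, 0.2, -1.8]
grip_width: 0.0213
finger_force: 39.3
```

Request:
apply_moves(moves=[-0.1, 0, 1, 0, 0.05, 0, 0.8, -0.1, 0, 1, 0, 0.05, 0, 0.8, 0, 0, 0, 0, 0, 0, 0.8, 0, 0, 0, 0, 0, 0, 0.8])

```text
time_s: 9.2
tcp_pos: [0.5984, -0.1624, 0.2049]
tool_rot: [[-0.995, 0.054, 0.089], [0.054, 0.999, -0.004], [-0.089, 0.001, -0.996]]
force: [-1.6, 2.0, -0.9]
grip_width: 0.0216
finger_force: 39.3
```

Request:
apply_moves(moves=[-0.1, 0, 1, 0, 0.05, 0, 0.8, 0, 0, 0, 0, 0, 0, 0.8, 0, 0, 0, 0, 0, 0, 0.8])

```text
time_s: 9.45
tcp_pos: [0.5986, -0.1625, 0.204]
tool_rot: [[-0.995, 0.054, 0.084], [0.054, 0.999, -0.004], [-0.084, 0.0, -0.996]]
force: [-0.8, 1.5, 0.1]
grip_width: 0.0222
finger_force: 39.3
```

Request:
apply_moves(moves=[-0.1, 0.6, 1, 0, 0.05, 0, 0.8, -0.1, 0, 1, 0, 0.05, 0, 0.8, 0, 0, 0, 0, 0, 0, 0.8, 0, 0, 0, 0, 0, 0, 0.8])

```text
time_s: 9.78
tcp_pos: [0.5991, -0.1622, 0.202]
tool_rot: [[-0.996, 0.054, 0.073], [0.054, 0.999, -0.004], [-0.073, -0.0, -0.997]]
force: [0.9, 1.0, -1.2]
grip_width: 0.0215
finger_force: 39.3
```

Request:
apply_moves(moves=[-0.1, 0, 1, 0, 0.05, 0, 0.8, -0.1, 0, 1, 0, 0.05, 0, 0.8, 0, 0, 0, 0, 0, 0, 0.8, 0, 0, 0, 0, 0, 0, 0.8])

```text
time_s: 10.12
tcp_pos: [0.5995, -0.1621, 0.2001]
tool_rot: [[-0.997, 0.054, 0.063], [0.054, 0.999, -0.003], [-0.063, -0.0, -0.998]]
force: [1.1, 0.3, -1.2]
grip_width: 0.0212
finger_force: 39.3
```

Forces stay low and the stay is sinking over the pin, so I'll continue.

Request:
apply_moves(moves=[-0.1, 0, 1, 0, 0.05, 0, 0.8, -0.1, 0, 1, 0, 0.05, 0, 0.8, -0.1, 0, 1, 0, 0.05, 0, 0.8, -0.1, 0, 1, 0, 0.05, 0, 0.8, 0, 0, 0, 0, 0, 0, 0.8, 0, 0, 0, 0, 0, 0, 0.8])

```text
time_s: 10.62
tcp_pos: [0.6002, -0.1621, 0.196]
tool_rot: [[-0.998, 0.054, 0.042], [0.054, 0.999, -0.002], [-0.042, 0.0, -0.999]]
force: [3.8, 0.4, -1.1]
grip_width: 0.0217
finger_force: 39.3
```

Request:
apply_moves(moves=[-0.1, 0, 1, 0, 0.05, 0, 0.8, -0.1, 0, 1, 0, 0.05, 0, 0.8, -0.1, 0, 1, 0, 0.05, 0, 0.8, 0, 0, 0, 0, 0, 0, 0.8, 0, 0, 0, 0, 0, 0, 0.8])

```text
time_s: 11.03
tcp_pos: [0.6004, -0.162, 0.193]
tool_rot: [[-0.998, 0.054, 0.026], [0.054, 0.999, -0.001], [-0.026, 0.0, -1.0]]
force: [3.9, -0.1, -0.9]
grip_width: 0.0215
finger_force: 39.4
```

Request:
apply_moves(moves=[-0.7, 0, 1, 0, 0.05, 0, 0.8, -0.2, 0, 1, 0, 0.05, 0, 0.8, 0, 0, 0, 0, 0, 0, 0.8, 0, 0, 0, 0, 0, 0, 0.8])

```text
time_s: 11.37
tcp_pos: [0.6008, -0.162, 0.1907]
tool_rot: [[-0.998, 0.054, 0.015], [0.054, 0.999, -0.0], [-0.015, 0.0, -1.0]]
force: [2.7, 0.8, -0.7]
grip_width: 0.0218
finger_force: 39.4
```

Request:
apply_moves(moves=[-0.1, 0, 1, 0, 0.05, 0, 0.8, -0.1, 0, 1, 0, 0.05, 0, 0.8, 0, 0, 0, 0, 0, 0, 0.8, 0, 0, 0, 0, 0, 0, 0.8])

```text
time_s: 11.7
tcp_pos: [0.6011, -0.162, 0.1888]
tool_rot: [[-0.999, 0.054, 0.004], [0.054, 0.999, 0.0], [-0.004, 0.0, -1.0]]
force: [0.8, -0.4, -1.5]
grip_width: 0.0216
finger_force: 39.4
```

Request:
apply_moves(moves=[-0.1, 0, 1, 0, 0.03, 0, 0.8, 0, 0, 0, 0, 0, 0, 0.8, 0, 0, 0, 0, 0, 0, 0.8])

```text
time_s: 11.95
tcp_pos: [0.6012, -0.1621, 0.1879]
tool_rot: [[-0.999, 0.054, 0.002], [0.054, 0.999, 0.0], [-0.002, 0.0, -1.0]]
force: [0.8, 0.8, -1.4]
grip_width: 0.0215
finger_force: 39.4
```

Request:
apply_moves(moves=[0, 0, 1, 0, 0, 0, 0.8, 0, 0, 0, 0, 0, 0, 0.8, 0, 0, 0, 0, 0, 0, 0.8])

```text
time_s: 12.2
tcp_pos: [0.6013, -0.1621, 0.1871]
tool_rot: [[-0.999, 0.054, 0.002], [0.054, 0.999, 0.0], [-0.002, 0.0, -1.0]]
force: [-0.0, 1.2, 0.3]
grip_width: 0.0216
finger_force: 39.5
```

It has touched down at the flat height (TCP z 0.187) with near-zero forces. I'll let go and rise.

Request:
apply_moves(moves=[0, 0, 0, 0, 0, 0, 0.3, 0, 0, 0, 0, 0, 0, 0.1, 0, 0, 0, 0, 0, 0, -0.1, 0, 0, 0, 0, 0, 0, -0.2, 0, 0, 0, 0, 0, 0, -0.2])

```text
time_s: 12.62
tcp_pos: [0.6014, -0.1622, 0.1871]
tool_rot: [[-0.999, 0.054, 0.002], [0.054, 0.999, -0.0], [-0.002, 0.0, -1.0]]
force: [0.5, 0.3, 0.0]
grip_width: 0.0514
finger_force: 0.0
```

Request:
apply_moves(moves=[0, 0, -8, 0, 0, 0, -0.2, 0, 0, -12, 0, 0, 0, -0.2, 0, 0, -20, 0, 0, 0, -0.2, 0, 0, -25, 0, 0, 0, -0.2, 0, 0, -25, 0, 0, 0, -0.2, -15, 20, -10, 0, 0, 0, -0.2, 0, 30, 0, 0, 0, 0, -0.2, 0, 30, 0, 0, 0, 0, -0.2, 0, 30, 0, 0, 0, 0, -0.2, 0, 0, 0, 0, 0, 0, -0.2])

```text
time_s: 13.45
tcp_pos: [0.6222, -0.0481, 0.2881]
tool_rot: [[-0.999, 0.049, 0.003], [0.049, 0.999, 0.002], [-0.003, 0.003, -1.0]]
force: [-0.2, -1.2, -0.1]
grip_width: 0.0515
finger_force: 0.0
```

```bash
python3 - <<'E'
from station import vision
import cv2,numpy as np
o=[]
for n,(x0,y0,x1,y1) in(("side",(190,160,330,300)),("top",(190,150,330,290))):
    d=vision.get_image(n);np.savez(f"pics/{n}3.npz",**d);o.append(cv2.resize(d["color"][y0:y1,x0:x1,::-1],(400,400),interpolation=2))
cv2.imwrite("pics/f.png",np.hstack(o))
E
```

```text
(no output)
```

View pics/f.png

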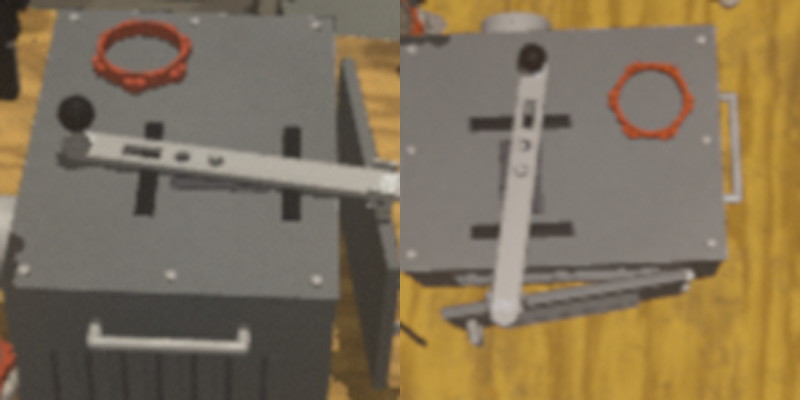

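The stay lies flat, with the pin filling the near-door hole at (521,170) in the right half. The slot is empty, the door is just ajar and the ring hasn't moved. One height check on the knob, then hand in.

```bash
python3 - <<'E'
from h import *
from station import order
A=dict(np.load("pics/top3.npz"));B=dict(np.load("pics/side3.npz"));k=140/400
p,e=tri(A,(190-.5+131.5*k,150-.5+58.5*k),B,(190-.5+76.5*k,160-.5+112.5*k));print(p,e)
if abs(p[2]-.184)<.004: print(order.hand_in())
E
```

```text
[ 0.60068836 -0.16243898  0.18579664] [np.float64(0.000530442020981809), np.float64(0.000530442020981983)]
the job is handed in; nothing more can be done
None
```

The job is handed in: the hole nearest the door is over the pin, the stay lies flat on the roof with the door just ajar, and the gripper has let go and is clear (about 13.5 s used, wrist force readings no more than about 8 N).

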